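Show a pipe coupler to the inspection camera

TASK

Wake the inspection camera by squeezing its trigger fully and letting it go. Then take the straight pipe coupler out of the parts tray and hold it up still in front of the lens, its bore in line with the lens so that the camera looks straight through it, centred, with the coupler's middle 10 cm from the lens glass. Finish while still holding it there, and leave the tee and the elbow in the tray undisturbed.

Things in the scene. Friction and masses are not known exactly. Their poses are not given: they have to be found in the camera images.
- stand: Fixed bench stand for the camera: a dark steel foot plate 140x120x12 mm (reaching 90 mm behind and 50 mm ahead of the origin) and a 20 mm post. Origin on the work surface, z up, +x the level direction towards which the camera looks. The camera's origin is 190 mm straight above this origin.
- camera: Pistol-shaped grey inspection camera clamped on its side on the stand, fixed, looking 0.4 rad (23 degrees) below the level. Origin on the barrel's axis; +x out of the lens, -y along the pistol grip, z its upper side. Barrel 54 mm thick (61 at its clamp), from x = -100 mm (screen, 60x78 mm) to the lens at x = 62.5 mm.
- trigger (a joint): Sprung hinged trigger, a grey bar in front of the grip, hinged along the camera's z axis at camera x = 0, y = -35 mm. 0 rad released, 0.30 fully squeezed (stop); pulling it towards the grip raises the value. About 3 N at trigger_front starts it, 9 N holds it at the stop; it springs back by itself. Held past 0.2 rad for 0.2 s it wakes the camera.
- trigger_front (a point): Middle of the trigger's front face, where a finger pulls: camera frame x = 5, y = -75, z = 0 mm released, 12 mm nearer the grip when fully squeezed. The trigger is 10 mm thick, 18 mm wide in the camera's z and 62 mm long along camera y (-34 to -96 mm).
- grip_back (a point): Point on the back of the black grip opposite the trigger: camera frame x = -50, y = -75, z = 0 mm. Grip and trigger together are 55 mm thick here, 43 mm squeezed. In the camera frame the grip spans x -50 to -20, y -30 to -130, z -16 to 16 mm, its battery foot x -57 to -7, y -127 to -151, z -20 to 20 mm.
- lens (a point): Centre of the lens glass, camera frame x = 62.5 mm, y = z = 0; axes as the camera's.
- view_point (a point): Point in the air on the lens axis, 100 mm in front of the lens glass (camera frame x = 162.5 mm, y = z = 0), where the middle of the coupler belongs; axes as the camera's.
- tray: Fixed shallow open steel tray 180x290 mm, 18 mm high, walls and floor 4 mm thick. Origin at the centre of its underside; y along its length.
- coupler: Loose straight brass pipe coupler, 27x64x24 mm (x, y, z), 70 g, a straight tube with a nut at each end. Its bore runs along its own y axis, the same from either end. Origin at the centre of its underside as it lies.
- coupler_center (a point): Middle of the coupler, on its bore, 12 mm above its origin; axes as the coupler's.
- tee: Loose brass tee fitting with three nuts, 44x64x27 mm, in the same tray; leave alone. Origin at the centre of its underside.
- elbow: Loose brass right-angled elbow fitting with two nuts, 44x44x27 mm, in the same tray; leave alone. Origin at the centre of its underside.
There are look-alikes about, which are no part of the job. There is more than one size of the coupler; the job needs the largest.

How it is judged:
By the outcome, as a careful person would: the job done as asked, in the order asked, and still so for the second after the job is handed in, while the arm keeps its last pose, push and grip.
It also fails if it takes over 53 s, if anything falls off the work surface, if the arm or the gripper's body presses on something with over 40 N, if the wrist force passes 120 N, or if a joint passes its speed limit or range.

ROBOT

A 6-joint arm with a two-finger parallel gripper is mounted at the origin on a cart in front of the work surface, level with it; the furniture and walls round the work are solid. World frame = base frame: x ahead of the robot, y to its left, z up, the work surface at z = 0. Lengths are in mm, angles in rad, forces in N, time in s.
With the tool pointing down it reaches from about 375 to 900 mm from the base axis. Payload 3.1 kg.
Tool frame: the origin (TCP) lies at the very end of the fingers, on their centre line; the grasp point (between the pads) lies 19 mm behind it; z points along the fingers, y is the line along which they close (so a half turn about z gives the same grasp; the last joint's range is limited). The gripper opens to 85 mm and grips with 20 to 120 N. Pads are 22 mm wide; open, the fingers measure 114 mm over their backs; the gripper's body (76 mm by 85 mm) begins 54 mm behind the grasp point. The pads swing forward as they close: fully open they stand 13 mm farther back than shut.
Start: joints at [-1.288, 0.527, 1.433, -0, 1.181, -0.178], TCP at [277.933, -559.776, 208.81] pointing down, gripper open.
Joint ranges: [-3.08, 3.08], [-0.75, 2.2], [0.22, 2.44], [-1.43, 4.57], [0, 2.65], [-2.85, 2.85]. Speed limits (rad/s): [2.79, 2.79, 3.14, 3.14, 3.14, 3.14].

INTERFACE

Orientations are given as a unit quaternion [x, y, z, w].
In Python, from plant import telemetry, snapshot, get_calibration, bot gives the robot as it stands. The module is installed in compiled form; this text tells all that it offers.
- The arm moves only by the shell command python3 -m jog 'ROWS'. ROWS is JSON, a list of rows, each a list of 7 numbers: the shift along the tool's x, y, z in cm, then the turn, a rotation vector about the tool's x, y, z in degrees, then the opening, from 0 (shut) to 1 (fully open). In form: [[tx, ty, tz, ax, ay, az, gripper], ...]. A call has exactly 10 rows; each row is the pose to reach, as a shift and turn from the pose commanded when the call began, along the tool's axes at that moment; what a row does not reach only later rows make up. A row lasts 1/12 s, in which the tool goes at most 41.7 mm and 7.16 degrees, less where a joint would pass 70% of its speed; a pose out of reach is approached as far as the arm can. A call with a gripper value outside its range is refused whole. The fingers move at their own pace and stop on an object; the grip force is fixed at half the most. Time passes only in rows, so rows that repeat a pose let the fingers close, or fill a call up. It gives the time, the measured TCP pose, the force, the opening and the grip force at its end, in the units of the state.
- telemetry.observe(): the state, without advancing time (a new reading comes with each control period).
- snapshot(name): name is "side" or "top" or "wrist"; returns (picture, depth): 480x640x3 uint8, blue, green, red; 480x640 float32, mm along the optical axis (not along the pixel's ray), 0 where there is no reading.
- get_calibration(name): a dict with "fov_y" (degrees; the focal length in pixels is half the picture's height over the tangent of half this angle, whatever the lens; pixels are square), "cx", "cy" (the principal point, pixels), "R" (3x3) and "t" (3): a world point X has camera coordinates R X + t; the wrist camera has in their place "mount" (4x4, takes a point from camera to tool coordinates, whose origin is the TCP and whose axes are the flange's). Camera axes: x right, y down, z forward; pixel columns grow to the right and rows downward; lengths in mm; the calibration is good to about 2 mm. A picture is of the moment at which its call begins: read the wrist's pose just before it. get_calibration takes no time and is no camera call.
- bot.close_job(): hands the job in; it is judged then, once.
The state is a dict: "time": time; "qpos": joint angles; "qvel": joint speeds; "effort": joint torques, N m; "tool_pos": TCP position; "eef_rot": TCP orientation; "force": force on the tool from outside, world axes, zero at the start; "wrist_torque": the same for the moment, N m; "width": finger opening in mm; "grasp_force": force on a finger pad.
Only numpy, scipy, OpenCV 4.12 (cv2) and the standard library are available. Lean on these libraries where they do the work, as an engineer would, in place of code of your own. Each camera call takes 0.05 s, during which the arm holds its last target. There are 200 camera calls.

## Working session

There is one attempt and no reset: what is moved stays moved. The work goes in short steps, Python scripts to look and compute and a shell command to move; the robot and the scene stay as the last step left them, time stands still between calls to the robot, and variables do not carry over. Pictures are saved under pics/ and viewed, at most 10 in all, crops included, and the job is handed in when it is done.

```bash
mkdir -p pics; cat > h.py <<'E'
import numpy as np,cv2
from scipy.spatial.transform import Rotation as Ro
from plant import telemetry,snapshot,get_calibration,bot
def K(c,h=480):
    f=h/2/np.tan(np.radians(c["fov_y"])/2); return f,c["cx"],c["cy"]
def grab(n):
    s=telemetry.observe(); im,d=snapshot(n); c=get_calibration(n)
    if "mount" in c:
        T=np.eye(4);T[:3,:3]=Ro.from_quat(s["eef_rot"]).as_matrix();T[:3,3]=s["tool_pos"]
        M=T@np.array(c["mount"])
    else:
        M=np.eye(4);R=np.array(c["R"]);M[:3,:3]=R.T;M[:3,3]=-R.T@np.array(c["t"])
    np.savez(f"pics/{n}_{s['time']:.2f}.npz",im=im,d=d,M=M,K=K(c)); np.savez(f"pics/{n}.npz",im=im,d=d,M=M,K=K(c))
    return im,d,M,K(c)
def cloud(d,M,k):
    v,u=np.mgrid[:480,:640]; p=np.stack([(u-k[1])/k[0]*d,(v-k[2])/k[0]*d,d],-1)
    return p@M[:3,:3].T+M[:3,3]
def load(n):
    z=np.load(f"pics/{n}.npz"); return z["im"],z["d"],z["M"],z["K"]
E
python3 - <<'E'
from h import *
for n in("side","top"):
    im,d,M,k=grab(n); cv2.imwrite(f"pics/{n}1.png",im); print(n,M.round(2).tolist(),k,(d>0).mean())
print(get_calibration("wrist")); print(telemetry.observe())
E
```

```text
side [[1.0, -0.05, 0.06, 408.2], [-0.08, -0.77, 0.63, -522.92], [0.02, -0.64, -0.77, 833.78], [0.0, 0.0, 0.0, 1.0]] (np.float64(457.89958754987526), 327.2073183126381, 231.05306170070887) 0.9960807291666667
top [[0.17, -0.95, 0.27, 146.5], [-0.99, -0.16, 0.05, -39.55], [-0.0, -0.28, -0.96, 1264.08], [0.0, 0.0, 0.0, 1.0]] (np.float64(614.5795030315948), 323.3658312312533, 234.04103142996448) 0.9958561197916667
{'fov_y': 63.53378858314654, 'cx': 316.602697262727, 'cy': 238.74833928264437, 'mount': array([[ 5.55619397e-04, -9.47851373e-01, -3.18712200e-01,
         8.13675752e+01],
       [ 9.99999699e-01,  3.54034992e-04,  6.90424389e-04,
         4.51305514e-01],
       [-5.41584434e-04, -3.18712488e-01,  9.47851284e-01,
        -1.64229926e+02],
       [ 0.00000000e+00,  0.00000000e+00,  0.00000000e+00,
         1.00000000e+00]])}
{'time': 0.1, 'qpos': array([-1.28850168e+00,  5.28408799e-01,  1.43374262e+00,  2.33340034e-05,
        1.18138653e+00, -1.78491917e-01]), 'qvel': array([-0.00017919, -0.00053685, -0.00314389, -0.00018978, -0.00078761,
        0.00119252]), 'effort': array([ 3.31608171e-04, -4.43303561e+01, -1.78586948e+01, -1.43071065e-04,
        3.89387555e-03, -6.27220729e-06]), 'tool_pos': array([ 277.75695294, -559.14700113,  207.91966772]), 'eef_rot': array([ 9.73577214e-01,  2.28356000e-01, -3.96843693e-05, -9.71897260e-04]), 'force': array([-0.65671505, -0.59362856,  0.25833546]), 'wrist_torque': array([-0.03038373, -0.01813988,  0.0024333 ]), 'grasp_force': 0.0, 'width': 85.36928062056947}
```

View pics/side1.png

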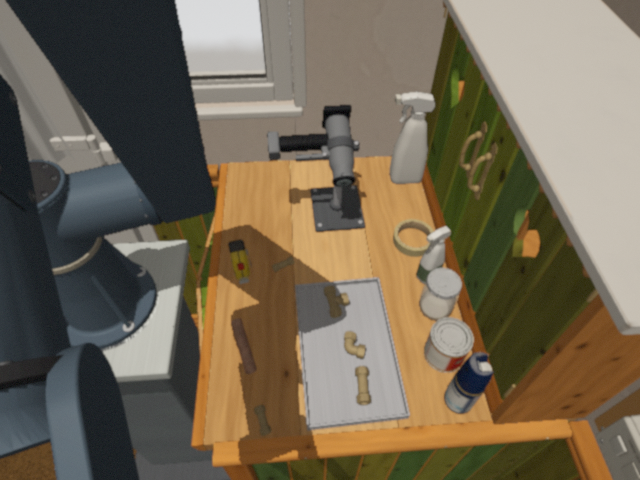

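View pics/top1.png

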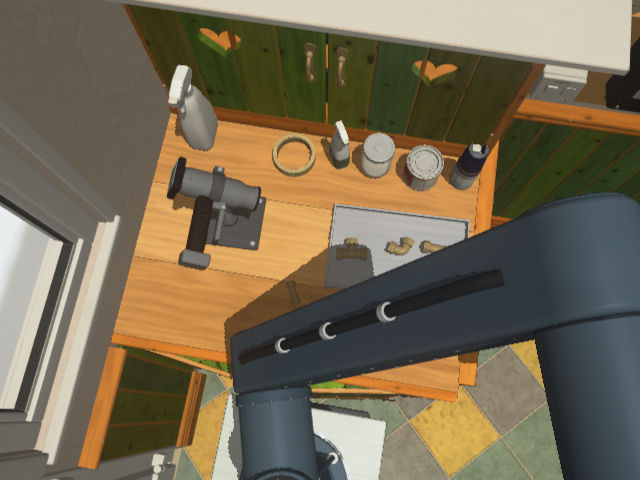

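The side view shows the camera at (340,150) with its grip pointing left towards the robot and its lens towards the image bottom. The tray holds the tee (337,298), the elbow (354,345) and a coupler (363,385); small look-alike couplers lie outside it. In the top view the arm covers part of the coupler.

```bash
python3 - <<'E'
from h import *
for n in("side","top"):
    im,d,M,k=load(n); P=cloud(d,M,k)
    hsv=cv2.cvtColor(im,cv2.COLOR_BGR2HSV)
    pts={"side":dict(table=(290,210),traywall=(380,285),floor=(380,330),coupler=(363,386),elbow=(352,345),tee=(336,300),barrel=(341,160),screen=(337,108),grip=(300,142),foot=(274,146),plate=(330,220)),"top":dict(table=(290,240),floor=(380,225),grip=(200,225),foot=(195,260),barrel=(240,193),screen=(178,178),plate=(245,225))}[n]
    for a,(u,v) in pts.items(): print(n,a,P[v,u].round(1),im[v,u])
    # camera region
    reg=(P[...,2]>110)&(P[...,2]<260)&(P[...,1]>-330)&(P[...,1]<200)&(P[...,0]>250)&(P[...,0]<750)
    print((reg).sum(),P[reg].min(0),P[reg].max(0))
    V=cv2.resize(im[80:240,230:390] if n=="side" else im[140:300,150:310],(560,560),interpolation=cv2.INTER_CUBIC); cv2.imwrite(f"pics/c_{n}.png",V)
# tray parts in side
im,d,M,k=load("side");P=cloud(d,M,k);hsv=cv2.cvtColor(im,cv2.COLOR_BGR2HSV)
m=((hsv[...,1]>70)&(P[...,2]>6)&(P[...,2]<45)).astype(np.uint8)
nn,L,S,C=cv2.connectedComponentsWithStats(m)
for i in range(1,nn):
    if S[i,4]>60: q=P[L==i]; print(S[i],C[i].round(),q.mean(0).round(1),q.min(0).round(),q.max(0).round())
E
```

```text
side table [390.9 235.7   1.1] [ 82 137 181]
side traywall [574.7  -6.2  19.2] [139 153 172]
side floor [ 5.625e+02 -9.980e+01 -5.000e-01] [169 172 174]
side coupler [ 510.3 -221.    26.6] [100 140 162]
side elbow [ 499.4 -141.5   27.5] [ 87 124 142]
side tee [478.  -41.1  27.3] [53 76 91]
side barrel [502.7 180.4 206.1] [124 127 127]
side screen [501.6 278.5 262.5] [33 31 32]
side grip [421.1 226.4 218.9] [39 39 37]
side foot [367.3 217.5 218.3] [126 127 129]
side plate [484.9 187.1  12.8] [85 85 84]
12336 [ 250.16029411 -298.78014245  110.04051444] [749.98769531 199.99417168 259.99207141]
top table [481.5  94.3  -1.6] [ 99 170 227]
top floor [544.2 -90.3   6. ] [174 178 182]
top grip [424.3 234.4 217.3] [32 40 51]
top foot [360.2 228.9 217.3] [113 119 121]
top barrel [499.8 179.2 204.1] [113 118 120]
top screen [489.6 279.5 262.5] [34 37 45]
top plate [494.8 193.6  11.6] [77 81 86]
11176 [ 410.75426103 -298.51877382  110.00059945] [749.72619573 199.96765201 259.99779459]
[413 166  31  63 515] [431. 199.] [736.1 227.2  26.9] [710. 131.   6.] [742. 326.  45.]
[392 220  41  37 635] [4
[... 393 characters left out ...]
181.    6.] [742. -28.  45.]
[324 286  25  32 409] [335. 301.] [476.  -41.8  26.2] [455. -74.   7.] [502.   5.  34.]
[231 319  26  55 620] [243. 345.] [ 292.6 -122.7   20.2] [ 267. -176.    6.] [318. -66.  26.]
[345 332  20  26 315] [353. 345.] [ 501.7 -141.4   27.2] [ 486. -164.   17.] [ 522. -112.   34.]
[435 359  30  14 146] [451. 367.] [ 678.9 -195.9   23.8] [ 653. -199.    6.] [ 706. -184.   45.]
[356 367  14  38 380] [362. 385.] [ 509.6 -219.1   25.3] [ 497. -249.    8.] [ 522. -185.   32.]
[ 485  377  111   48 1020] [524. 411.] [ 784.  -283.9   26.1] [ 731. -299.    6.] [ 903. -228.   45.]
[254 405  18  31 285] [262. 420.] [ 330.5 -262.6   15.3] [ 315. -286.    6.] [ 345. -237.   23.]
```

```bash
python3 - <<'E'
import cv2,numpy as np
a=cv2.imread("pics/c_side.png");b=cv2.imread("pics/c_top.png")
cv2.imwrite("pics/cc.png",cv2.resize(np.hstack([a,b]),(800,400)))
E
```

```text
(no output)
```

View pics/cc.png

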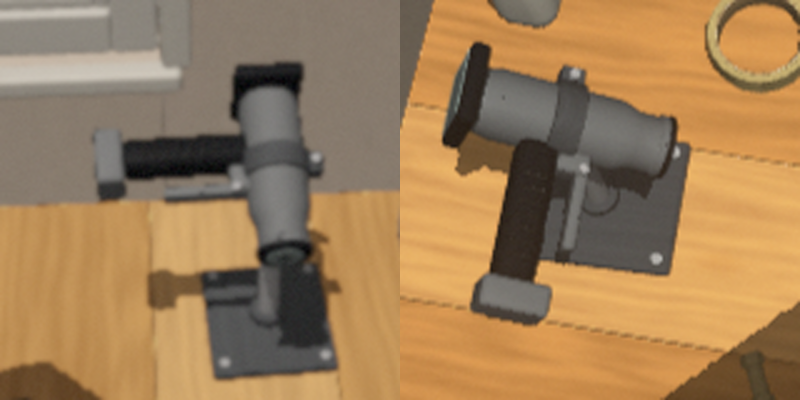

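The crops show the camera from both sides: grip to the left/front, grey trigger bar between it and the lens side, foot plate below. Next I'll fit its pose.

```bash
cat > fit.py <<'E'
from h import *
from scipy.optimize import least_squares
def box(P,lo,hi,ext=None): return np.all((P>lo)&(P<hi),-1)
# fit camera pose (stand x,y,yaw, dz) using barrel-cylinder & grip-box surface points
def dist_box(p,lo,hi):
    lo,hi=np.array(lo),np.array(hi);c=(lo+hi)/2;h=(hi-lo)/2
    q=np.abs(p-c)-h; return np.linalg.norm(np.maximum(q,0),axis=1)+np.minimum(q.max(1),0)
def Rc(yaw): return (Ro.from_euler('z',yaw)*Ro.from_euler('y',0.4)).as_matrix()
def tocam(P,s): return (P-np.array([s[0],s[1],190+s[3]]))@Rc(s[2])
def get(n):
    im,d,M,k=load(n);P=cloud(d,M,k)
    return P[box(P,(330,100,0),(560,320,290))]
s0=np.array([500,225,-np.pi/2+0.05,0.])
E
python3 - <<'E'
from fit import *
out=[]
for n in("side","top"):
    Q=get(n)
    s=s0.copy()
    # plate: rect
    pl=Q[(Q[:,2]>8)&(Q[:,2]<17)&(Q[:,0]>420)&(Q[:,1]<270)]
    print(n,"plate",cv2.minAreaRect(pl[:,:2].astype(np.float32)))
    up=Q[Q[:,2]>90]
    for it in range(6):
        c=tocam(up,s)
        b=(c[:,0]>-85)&(c[:,0]<-20)&(abs(c[:,1])<35)&(c[:,2]>0)      # rear barrel
        b2=(c[:,0]>20)&(c[:,0]<60)&(abs(c[:,1])<35)&(c[:,2]>0)
        g=(c[:,0]>-62)&(c[:,0]<-10)&(c[:,1]<-40)&(c[:,1]>-120)&(abs(c[:,2])<28)
        f=(c[:,0]>-68)&(c[:,0]<0)&(c[:,1]<-120)&(c[:,1]>-165)&(abs(c[:,2])<32)
        B,B2,G,F=up[b],up[b2],up[g],up[f]
        def res(s):
            r=[np.hypot(*tocam(X,s)[:,1:].T)-27 for X in(B,B2)]
            r+= [dist_box(tocam(G,s),(-50,-130,-16),(-20,-30,16)),dist_box(tocam(F,s),(-57,-151,-20),(-7,-127,20))]
            return np.concatenate(r)
        s=least_squares(res,s,loss="soft_l1",f_scale=2).x
    r=res(s);print(n,s.round(3),len(B),len(B2),len(G),len(F),np.median(abs(r)))
    c=tocam(up,s); F=c[f];print("foot range",np.percentile(F,[3,97],axis=0).round(1).tolist()); G=c[g];print("grip",np.percentile(G,[3,97],axis=0).round(1).tolist())
    t=c[(c[:,0]>-14)&(c[:,0]<15)&(c[:,1]<-40)&(c[:,1]>-110)&(abs(c[:,2])<25)];print("trig",len(t),np.median(t,axis=0).round(1), np.percentile(t,[5,95],axis=0).round(1).tolist())
    out.append(s)
E
```

```text
side plate ((503.44500732421875, 214.3623504638672), (115.3369140625, 112.49486541748047), 1.9203308820724487)
side [506.382 212.109  -1.524   1.301] 814 423 647 394 1.3275493883417298
foot range [[-52.6, -150.9, -12.5], [-6.5, -121.1, 22.4]]
grip [[-45.7, -117.3, -6.2], [-18.6, -42.5, 18.7]]
trig 189 [  4.3 -68.1   7.9] [[-2.8, -93.5, -3.3], [6.6, -41.9, 11.3]]
top plate ((475.5126647949219, 197.14007568359375), (130.17266845703125, 158.7790069580078), 24.498477935791016)
top [504.769 211.676  -1.514  -0.687] 1079 506 794 574 1.549445030875681
foot range [[-58.3, -152.2, -11.4], [-11.9, -121.6, 23.1]]
grip [[-50.5, -117.5, 0.0], [-21.0, -41.6, 19.6]]
trig 227 [ -1.9 -67.9   8.2] [[-6.9, -95.7, -3.2], [4.2, -40.9, 12.2]]
```

```bash
cat > go.py <<'E'
from fit import *
S=np.array([505.6,211.9,-1.519,0.3])
def campose(p,flip=False,coup=False,s=S):
    R=Rc(s[2]);o=np.array([s[0],s[1],190+s[3]])+R@np.array(p,float)
    cx,cy,cz=R.T
    x=-cx if coup else (-cy if flip else cy); z=-cz; y=np.cross(z,x)
    return o,np.stack([x,y,z],1)
def down(p,ang):
    x=np.array([np.cos(ang),np.sin(ang),0]);z=np.array([0,0,-1.]);return np.array(p,float),np.stack([x,np.cross(z,x),z],1)
def rel(o,R):
    s=telemetry.observe();R0=Ro.from_quat(s["eef_rot"])
    t=R0.inv().apply(o-s["tool_pos"])/10; a=(R0.inv()*Ro.from_matrix(R)).as_rotvec(degrees=True)
    print("to",o.round(1),"shift cm",t.round(2),"turn",a.round(1))
E
python3 - <<'E'
from go import *
_,R=campose((0,0,0))
rel(np.array([470,-150,340]),R); o,R=campose((-28.5,-75,60));rel(o,R)
print(campose((162.5,0,0))[0])
E
```

```text
to [ 470 -150  340] shift cm [ 35.42 -28.12 -13.14] turn [22.5  4.7 23.1]
to [430.6 210.9 256.7] shift cm [ 47.93 -62.19  -4.74] turn [22.5  4.7 23.1]
[513.34901513  62.42831861 127.01951937]
```

```bash
python3 -m jog '[[3.5,-2.8,-2,2,0.5,2,1],[7,-5.6,-4,4.5,1,4.5,1],[10.5,-8.4,-6,7,1.5,7,1],[14,-11.2,-8,9,2,9,1],[17.5,-14,-9.5,11.5,2.5,11.5,1],[21,-16.8,-11,13.5,3,14,1],[24.5,-19.6,-12,16,3.5,16,1],[28,-22.4,-13,18,4,18.5,1],[31.5,-25.2,-13,20,4.5,21,1],[35,-28,-13,22.5,4.7,23.1,1]]'; python3 - <<'E'
from go import *
o,R=campose((-28.5,-75,60));rel(o,R);print(telemetry.observe()["qpos"].round(2))
E
```

```text
time: 0.93
tool_pos: [444.6, -200.9, 336.0]
eef_rot: [0.98, 0.025, -0.005, -0.198]
force: [1.0, -0.3, 0.4]
width: 85.3
grasp_force: 0.0
to [430.6 210.9 256.7] shift cm [  0.64 -34.88  23.32] turn [ 0.  -0.1 -0.1]
[-0.83  0.33  1.47  0.25  1.65  0.68]
```

```bash
python3 -m jog '[[0,-4,1,0,0,0,1],[0.1,-8,3,0,0,0,1],[0.2,-12,5,0,0,0,1],[0.3,-16,7,0,0,0,1],[0.4,-20,9,0,0,0,1],[0.5,-24,11,0,0,0,1],[0.6,-28,13,0,0,0,1],[0.6,-30.5,15,0,0,0,1],[0.6,-31,16,0,0,0,1],[0.6,-31,16,0,0,0,1]]'; python3 - <<'E'
from go import *
o,R=campose((-28.5,-75,60));rel(o,R);print(telemetry.observe()["qpos"].round(2))
im,d,M,k=grab("wrist");cv2.imwrite("pics/w1.png",im)
E
```

```text
time: 1.77
tool_pos: [428.8, 148.5, 306.5]
eef_rot: [0.98, 0.028, -0.008, -0.199]
force: [-1.1, -1.1, -0.4]
width: 85.4
grasp_force: 0.0
to [430.6 210.9 256.7] shift cm [ 0.55 -3.79  7.01] turn [-0.   0.3  0.2]
[-0.2   0.18  1.78  0.4   1.32  1.19]
```

View pics/w1.png

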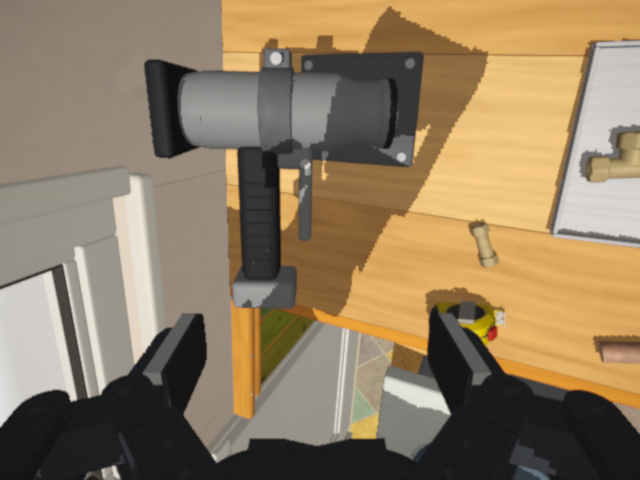

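The wrist view shows the barrel level across the top, the grip (260,210), the trigger (306,200) and the lens rim (392,110), square to the tool. I'll refit from this closer view.

```bash
cat > fit3.py <<'E'
from go import *
def wfit(s=S):
    im,d,M,k=load("wrist");P=cloud(d,M,k);up=P[box(P,(330,80,90),(560,320,290))]
    for it in range(8):
        c=tocam(up,s)
        B=up[(c[:,0]>-85)&(c[:,0]<-20)&(abs(c[:,1])<35)&(c[:,2]>8)];B2=up[(c[:,0]>20)&(c[:,0]<58)&(abs(c[:,1])<35)&(c[:,2]>8)]
        G=up[(c[:,0]>-62)&(c[:,0]<-12)&(c[:,1]<-40)&(c[:,1]>-120)&(abs(c[:,2])<28)]
        F=up[(c[:,0]>-68)&(c[:,0]<5)&(c[:,1]<-121)&(c[:,1]>-165)&(abs(c[:,2])<32)]
        T=up[(c[:,0]>-11)&(c[:,0]<15)&(c[:,1]<-42)&(c[:,1]>-105)&(abs(c[:,2])<22)]
        def res(s):
            return np.concatenate([np.hypot(*tocam(X,s)[:,1:].T)-27 for X in(B,B2)]+[dist_box(tocam(G,s),(-50,-130,-16),(-20,-30,16)),dist_box(tocam(F,s),(-57,-151,-20),(-7,-127,20)),dist_box(tocam(T,s),(-5,-96,-9),(5,-34,9))])
        s=least_squares(res,s,loss="soft_l1",f_scale=2).x
    c=tocam(up,s);g=c[(c[:,0]>-62)&(c[:,0]<-12)&(c[:,1]<-45)&(c[:,1]>-115)&(abs(c[:,2])<28)]
    t=tocam(T,s);l=c[(c[:,0]>40)&(c[:,0]<75)&(abs(c[:,1])<30)&(c[:,2]>5)]
    print(s.round(3),len(B),len(B2),len(G),len(F),len(T),np.median(abs(res(s))),"grip x",np.percentile(g[:,0],[2,98]).round(1),"ztop",np.median(g[:,2]).round(1),"trig",np.percentile(t,[3,97],axis=0).round(1).tolist(),"lens end",l[:,0].max() if len(l) else None)
    return s
if __name__=="__main__":
    s=wfit();o,R=campose((-28.5,-75,60),s=s);rel(o,R)
E
python3 fit3.py
```

```text
[503.96  211.016  -1.53   -1.229] 8900 3671 4119 2317 885 0.9720718731444382 grip x [-48.3 -19.5] ztop 15.9 trig [[-4.4, -93.2, 6.2], [5.4, -43.7, 10.6]] lens end 64.16907671825678
to [428.9 210.8 255.1] shift cm [ 0.24 -3.9   7.28] turn [0.1 0.4 0.8]
```

```bash
python3 -m jog '[[0.1,-2,1,0,0.2,0.4,1],[0.2,-3.9,3,0.1,0.4,0.8,1],[0.2,-3.9,5,0.1,0.4,0.8,1],[0.2,-3.9,6.5,0.1,0.4,0.8,1],[0.2,-3.9,7.3,0.1,0.4,0.8,1],[0.2,-3.9,7.3,0.1,0.4,0.8,1],[0.2,-3.9,7.3,0.1,0.4,0.8,1],[0.2,-3.9,7.3,0.1,0.4,0.8,1],[0.2,-3.9,7.3,0.1,0.4,0.8,1],[0.2,-3.9,7.3,0.1,0.4,0.8,1]]'; python3 - <<'E'
from fit3 import *
s=np.array([504.2,211.1,-1.528,-0.8])
o,R=campose((-28.5,-75,-19),s=s);rel(o,R);print(telemetry.observe()["qpos"].round(2))
im,d,M,k=grab("wrist");cv2.imwrite("pics/w2.png",im);wfit(s)
E
```

```text
time: 2.65
tool_pos: [431.4, 208.8, 256.4]
eef_rot: [0.98, 0.018, -0.002, -0.199]
force: [0.0, -1.2, -0.6]
width: 85.6
grasp_force: 0.0
to [427.8 241.5 182.8] shift cm [-0.26 -0.16  8.06] turn [ 0.  -0.3 -0.3]
[-0.06  0.25  1.84  0.44  1.13  1.27]
[504.003 210.694  -1.53   -1.338] 14969 6110 6184 3686 1526 0.9750720105342054 grip x [-49.1 -20.6] ztop 16.1 trig [[-4.9, -92.5, -1.7], [4.7, -43.5, 10.5]] lens end 62.20705742413196
```

View pics/w2.png

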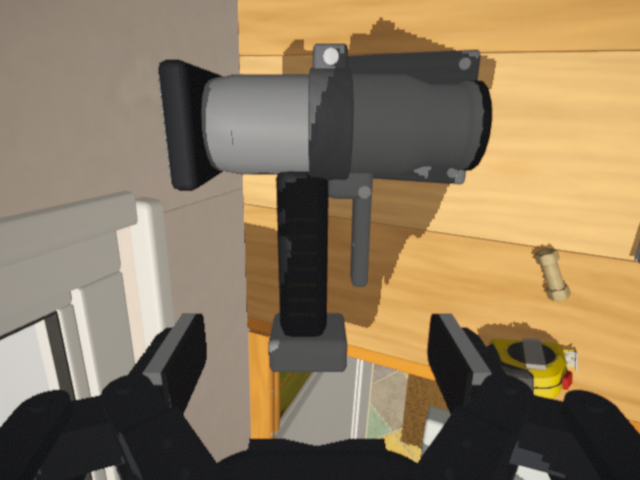

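The grip (303,260) and trigger (360,240) lie between the fingers (190–445), well aligned, so I descend.

```bash
python3 -m jog '[[-0.2,-0.2,1.5,0,-0.3,-0.3,1],[-0.2,-0.2,3,0,-0.3,-0.3,1],[-0.2,-0.2,4.5,0,-0.3,-0.3,1],[-0.2,-0.2,6,0,-0.3,-0.3,1],[-0.2,-0.2,7,0,-0.3,-0.3,1],[-0.2,-0.2,8,0,-0.3,-0.3,1],[-0.2,-0.2,8,0,-0.3,-0.3,1],[-0.2,-0.2,8,0,-0.3,-0.3,1],[-0.2,-0.2,8,0,-0.3,-0.3,1],[-0.2,-0.2,8,0,-0.3,-0.3,1]]'; python3 - <<'E'
from go import *
o,R=campose((-28.5,-75,-19),s=np.array([504.0,210.8,-1.529,-1.2]));rel(o,R)
E
python3 -m jog '[[0,0,0,0,0,0,0.8],[0,0,0,0,0,0,0.7],[0,0,0,0,0,0,0.6],[0,0,0,0,0,0,0.5],[0,0,0,0,0,0,0.4],[0,0,0,0,0,0,0.3],[0,0,0,0,0,0,0.3],[0,0,0,0,0,0,0.3],[0,0,0,0,0,0,0.3],[0,0,0,0,0,0,0.3]]'
```

```text
time: 3.53
tool_pos: [428.2, 242.0, 183.5]
eef_rot: [0.98, 0.021, -0.004, -0.199]
force: [-0.4, 0.0, 0.5]
width: 85.3
grasp_force: 0.0
to [427.7 241.3 182.4] shift cm [-0.06  0.11  0.08] turn [-0.  -0.   0.1]
time: 4.37
tool_pos: [428.6, 246.3, 189.5]
eef_rot: [0.979, 0.021, -0.003, -0.204]
force: [-6.9, 2.7, 40.4]
width: 28.1
grasp_force: 69.4
```

```bash
python3 - <<'E'
from h import *
im,d,M,k=grab("wrist");im2,*_=grab("side")
cv2.imwrite("pics/w3.png",np.hstack([cv2.resize(im,(480,360)),cv2.resize(im2[60:240,240:400],(320,360))]))
E
```

```text
(no output)
```

View pics/w3.png

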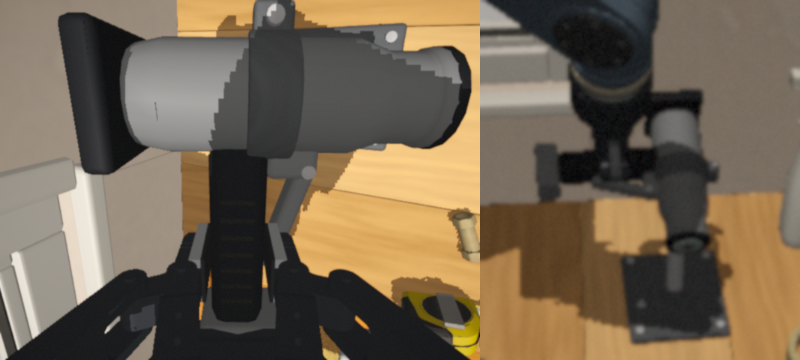

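```bash
python3 - <<'E'
from go import *
s=np.array([504.0,210.8,-1.529,-1.2])
im,d,M,k=load("wrist");P=cloud(d,M,k);c=tocam(P.reshape(-1,3),s)
for y in range(-36,-120,-6):
    q=c[(abs(c[:,1]-y)<3)&(c[:,0]>-70)&(c[:,0]<30)&(abs(c[:,2])<45)]
    a=q[(q[:,2]<13)&(q[:,0]>-25)]
    print(y,"low:",len(a),a[:,0].min().round(1) if len(a) else'',a[:,0].max().round(1) if len(a) else'',"z",np.percentile(a[:,2],[5,95]).round(1) if len(a) else'', "hi x:", np.percentile(q[q[:,2]>=13][:,0],[2,98]).round(1) if (q[:,2]>=13).any() else '')
print(telemetry.observe())
E
```

```text
-36 low: 881 -22.3 5.3 z [ 9.7 12.8] hi x: [-47.   0.]
-42 low: 496 -21.4 4.0 z [ 3.  11.2] hi x: [-47.2 -22.1]
-48 low: 537 -21.5 2.2 z [-2.4 10.9] hi x: [-47.3 -22. ]
-54 low: 529 -22.1 0.2 z [-2.4 11. ] hi x: [-47.1 -22.2]
-60 low: 508 -22.7 -1.7 z [-2.5 11.1] hi x: [-54.4 -14.5]
-66 low: 428 -21.8 -4.0 z [-2.4 12.4] hi x: [-61.3  -7.5]
-72 low: 71 -22.0 -5.8 z [-4.2 12.8] hi x: [-48.7 -19.9]
-78 low: 40 -22.6 -20.4 z [10.2 12.6] hi x: [-48.7 -19.9]
-84 low: 36 -21.7 -20.4 z [ 9.8 12.8] hi x: [-48.7 -20.1]
-90 low: 42 -21.9 -19.8 z [ 8.3 12.5] hi x: [-47.5 -22.4]
-96 low: 42 -23.0 -20.1 z [ 8.2 12.6] hi x: [-47.3 -22.6]
-102 low: 34 -22.0 -20.0 z [ 8.6 12.9] hi x: [-47.5 -22.5]
-108 low: 41 -22.7 -20.2 z [ 8.6 12.8] hi x: [-47.6 -22.8]
-114 low: 36 -22.5 -20.1 z [ 8.9 12.6] hi x: [-47.7 -22.7]
{'time': 4.4667, 'qpos': array([0.01752129, 0.36724377, 1.90963692, 0.51825363, 0.94080339,
       1.21974723]), 'qvel': array([-8.07448396e-04,  1.26216879e-03,  6.99644045e-04, -6.79627287e-06,
        5.29866370e-04,  1.08498296e-03]), 'effort': array([ -3.12502049, -14.5820412 ,  -8.33605707,  -2.05528714,
        -3.24447066,  -0.12495511]), 'tool_pos': array([428.59266926, 246.3129992 , 189.50951834]), 'eef_rot': array([ 0.97864464,  0.02096043, -0.00286638, -0.20446787]), 'force': array([-6.99540354,  3.40445908, 40.43971255]), 'wrist_torque': array([2.20677971, 1.30103553, 0.409174  ]), 'grasp_force': 69.36172141693532, 'width': 28.61257004818878}
```

The trigger's front face has turned about 0.32 rad, so it is fully squeezed. I'll hold briefly, then release.

```bash
python3 -m jog '[[0,0,0,0,0,0,0.3],[0,0,0,0,0,0,0.3],[0,0,0,0,0,0,0.5],[0,0,0,0,0,0,0.8],[0,0,0,0,0,0,1],[0,0,0,0,0,0,1],[0,0,0,0,0,0,1],[0,0,0,0,0,0,1],[0,0,-0.5,0,0,0,1],[0,0,-1,0,0,0,1]]'; python3 -m jog '[[0,0,-1,0,0,0,1],[0,0,-2,0,0,0,1],[0,0,-3.5,0,0,0,1],[0,0,-5,0,0,0,1],[0,0,-6.5,0,0,0,1],[0,0,-7,0,0,0,1],[0,0,-7,0,0,0,1],[0,0,-7,0,0,0,1],[0,0,-7,0,0,0,1],[0,0,-7,0,0,0,1]]'; python3 - <<'E'
from fit3 import *
im,d,M,k=grab("wrist");wfit(np.array([504.0,210.8,-1.529,-1.2]))
P=cloud(d,M,k)
# go above coupler
im,d,M,k=load("side");P=cloud(d,M,k);hsv=cv2.cvtColor(im,cv2.COLOR_BGR2HSV)
m=((hsv[...,1]>70)&(P[...,2]>6)&(P[...,2]<45)&(P[...,0]>490)&(P[...,0]<530)&(P[...,1]<-180)&(P[...,1]>-255))
print(m.sum())
im,d,M,k=[np.load("pics/side_0.00.npz")[a] for a in("im","d","M","K")] if __import__("os").path.exists("pics/side_0.00.npz") else load("side")
P=cloud(d,M,k);hsv=cv2.cvtColor(im,cv2.COLOR_BGR2HSV)
m=((hsv[...,1]>70)&(P[...,2]>6)&(P[...,2]<45)&(P[...,0]>490)&(P[...,0]<530)&(P[...,1]<-180)&(P[...,1]>-255))
r=cv2.minAreaRect(P[m][:,:2].astype(np.float32));print(r)
o,R=down((510,-217,170),np.pi/2-0.05);rel(o,R)
E
```

```text
time: 5.3
tool_pos: [427.3, 238.2, 191.8]
eef_rot: [0.98, 0.021, -0.006, -0.199]
force: [0.9, 0.1, -0.1]
width: 85.5
grasp_force: 0.0
time: 6.13
tool_pos: [428.3, 211.3, 255.7]
eef_rot: [0.98, 0.021, -0.006, -0.199]
force: [-0.5, 0.2, 0.6]
width: 85.4
grasp_force: 0.0
[504.032 210.705  -1.529  -1.375] 15544 6317 6349 3750 1583 0.9720409365000577 grip x [-49.2 -20.7] ztop 16.1 trig [[-4.9, -92.5, -2.0], [4.6, -43.6, 10.5]] lens end 61.96428714911562
386
((509.8215026855469, -217.1342315673828), (63.181400299072266, 21.008438110351562), 85.59998321533203)
to [ 510. -217.  170.] shift cm [ 6.31 43.07 -8.94] turn [-18.7 -16.8 -83.4]
```

```bash
python3 -m jog '[[0.2,3,-2.5,-1,-1,-3,1],[0.8,7,-4.5,-3,-2.5,-10,1],[1.5,11,-6,-4.5,-4,-17,1],[2.2,15,-7.5,-6,-5,-24,1],[2.9,19,-9,-7.5,-6.5,-31,1],[3.6,23,-10,-9,-8,-38,1],[4.3,27,-10,-10.5,-9,-45,1],[5,31,-10,-12,-10.5,-52,1],[5.7,35,-10,-13.5,-12,-59,1],[6.3,39,-9.5,-15,-13.5,-66,1]]'; python3 - <<'E'
from go import *
o,R=down((510,-217,150),1.5);rel(o,R);print(telemetry.observe()["qpos"].round(2))
E
```

```text
time: 7.02
tool_pos: [509.3, -180.8, 193.2]
eef_rot: [0.824, 0.564, -0.002, -0.045]
force: [0.5, 0.3, 0.1]
width: 85.4
grasp_force: 0.0
to [ 510. -217.  150.] shift cm [-3.55  1.69  4.04] turn [ -4.   -3.4 -17.1]
[-0.57  0.47  1.6   0.03  1.16 -0.21]
```

```bash
python3 -m jog '[[-1.2,0.6,1.3,-1.3,-1.2,-6,1],[-2.4,1.2,2.6,-2.7,-2.3,-12,1],[-3.5,1.7,4,-4,-3.4,-17,1],[-3.5,1.7,4,-4,-3.4,-17,1],[-3.5,1.7,4,-4,-3.4,-17,1],[-3.5,1.7,4,-4,-3.4,-17,1],[-3.5,1.7,4,-4,-3.4,-17,1],[-3.5,1.7,4,-4,-3.4,-17,1],[-3.5,1.7,4,-4,-3.4,-17,1],[-3.5,1.7,4,-4,-3.4,-17,1]]'; python3 - <<'E'
from go import *
im,d,M,k=grab("wrist");cv2.imwrite("pics/w4.png",im);P=cloud(d,M,k);hsv=cv2.cvtColor(im,cv2.COLOR_BGR2HSV)
b=(P[...,0]>450)&(P[...,0]<560)&(P[...,1]<-170)&(P[...,1]>-270)
print("floor z",np.median(P[b&(hsv[...,1]<40)][:,2]))
m=((hsv[...,1]>60)&b&(P[...,2]>9)&(P[...,2]<40))
q=P[m];print(m.sum(),q.min(0),q.max(0),np.percentile(q[:,2],97));r=cv2.minAreaRect(q[q[:,2]>13][:,:2].astype(np.float32));print(r)
top=q[q[:,2]>22];u,sv,vt=np.linalg.svd((top-top.mean(0))[:,:2],full_matrices=False);print("top mean",top.mean(0),"ang",np.arctan(vt[0,1]/vt[0,0]))
print(telemetry.observe()["tool_pos"])
E
```

```text
time: 7.85
tool_pos: [509.3, -214.1, 151.7]
eef_rot: [0.735, 0.679, -0.0, -0.0]
force: [-0.1, -0.5, -0.2]
width: 85.3
grasp_force: 0.0
floor z 224.75428886758974
2126 [ 494.89406542 -248.57556359    9.00834896] [ 523.00983368 -184.23503133   28.92130036] 27.438084744382877
((508.8834228515625, -216.67803955078125), (64.29959106445312, 25.489904403686523), 86.94203186035156)
top mean [ 508.78269872 -215.32786891   24.89557534] ang 1.5126753085590143
[ 509.1614167  -214.13320731  151.53119851]
```

View pics/w4.png

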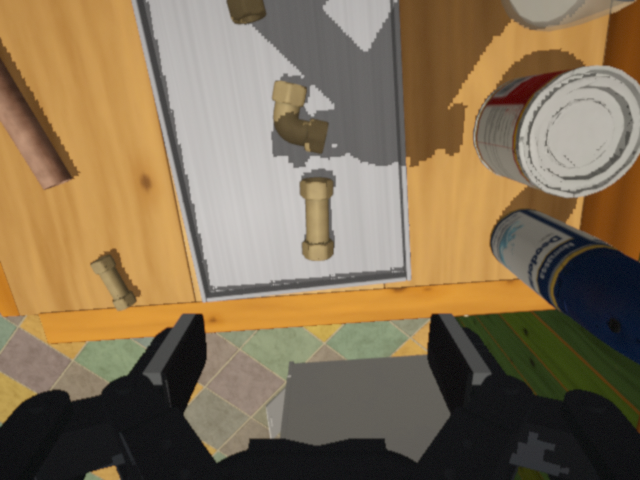

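The coupler sits between nuts at (318,180) and (317,250), 64 mm long with its top at z≈28 (4+24 expected), and the elbow is clear of the fingers.

```bash
python3 - <<'E'
from go import *
o,R=down((508.9,-216.7,7),1.515);rel(o,R)
E
```

```text
to [ 508.9 -216.7    7. ] shift cm [-2.700e-01  1.000e-02  1.445e+01] turn [-0.1 -0.  -1.3]
```

```bash
python3 -m jog '[[-0.2,0,2.5,0,0,-1.3,1],[-0.3,0,5,0,0,-1.3,1],[-0.3,0,7.5,0,0,-1.3,1],[-0.3,0,10,0,0,-1.3,1],[-0.3,0,11.5,0,0,-1.3,1],[-0.3,0,12.5,0,0,-1.3,1],[-0.3,0,13.5,0,0,-1.3,1],[-0.3,0,14,0,0,-1.3,1],[-0.3,0,14.2,0,0,-1.3,1],[-0.3,0,14.2,0,0,-1.3,1]]'; python3 - <<'E'
from go import *
o,R=down((508.9,-216.7,7),1.515);rel(o,R)
E
```

```text
time: 8.73
tool_pos: [508.6, -217.3, 9.2]
eef_rot: [0.727, 0.687, -0.0, -0.001]
force: [0.3, -0.4, -0.4]
width: 85.6
grasp_force: 0.0
to [ 508.9 -216.7    7. ] shift cm [0.06 0.02 0.22] turn [-0.1 -0.  -0.1]
```

```bash
python3 -m jog '[[0,0,0.2,0,0,0,0.8],[0,0,0.2,0,0,0,0.6],[0,0,0.2,0,0,0,0.4],[0,0,0.2,0,0,0,0.25],[0,0,0.2,0,0,0,0.1],[0,0,0.2,0,0,0,0],[0,0,0.2,0,0,0,0],[0,0,0.2,0,0,0,0],[0,0,0.2,0,0,0,0],[0,0,0.2,0,0,0,0]]'
```

```text
time: 9.57
tool_pos: [508.3, -217.1, 7.0]
eef_rot: [0.727, 0.687, -0.0, -0.001]
force: [0.2, -0.3, -0.3]
width: -0.1
grasp_force: 0.0
```

```bash
python3 - <<'E'
from h import *
im,d,M,k=grab("wrist");im2,*_=grab("side")
cv2.imwrite("pics/w5.png",np.hstack([cv2.resize(im,(480,360)),cv2.resize(im2[260:440,290:430],(280,360))]))
P=cloud(d,M,k)
E
```

```text
(no output)
```

View pics/w5.png

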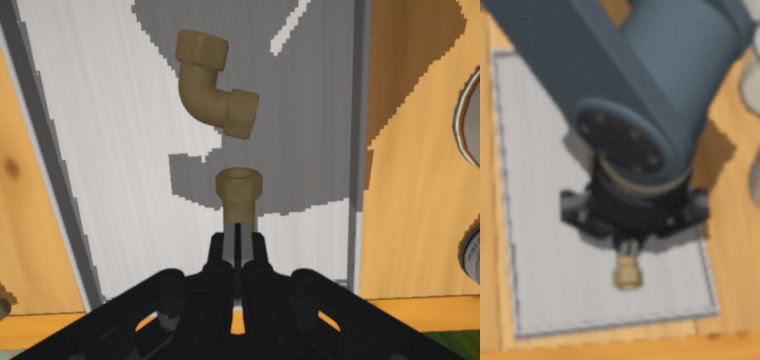

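The fingers are shut (240,240) with the coupler apparently still in place beneath them. I'll check heights from the depth.

```bash
python3 - <<'E'
from go import *
im,d,M,k=load("wrist");P=cloud(d,M,k)
for v in range(220,420,12): print(v,[P[v,u].round(0).astype(int).tolist() for u in(305,318,330)],im[v,318])
im,d,M,k=load("side");P=cloud(d,M,k)
hsv=cv2.cvtColor(im,cv2.COLOR_BGR2HSV)
m=((hsv[...,1]>60)&(P[...,2]>9)&(P[...,2]<60)&(P[...,0]>470)&(P[...,0]<550)&(P[...,1]<-170)&(P[...,1]>-270))
q=P[m];print("coup side",q.min(0),q.max(0))
E
```

```text
220 [[505, -183, 3], [511, -184, 4], [516, -184, 3]] [110 112 114]
232 [[505, -187, 9], [510, -188, 7], [516, -187, 10]] [ 62  90 106]
244 [[505, -186, 27], [511, -187, 26], [515, -187, 27]] [ 59  85 101]
256 [[505, -192, 26], [510, -192, 26], [515, -192, 26]] [59 85 99]
268 [[505, -197, 26], [510, -197, 27], [515, -198, 26]] [ 62  89 103]
280 [[504, -204, 23], [510, -204, 24], [515, -204, 23]] [ 60  87 103]
292 [[504, -209, 23], [509, -209, 24], [514, -210, 22]] [ 62  89 104]
304 [[504, -207, 39], [509, -207, 38], [514, -207, 39]] [24 24 23]
316 [[505, -207, 47], [509, -207, 48], [514, -207, 48]] [18 18 19]
328 [[505, -206, 56], [509, -206, 57], [513, -207, 56]] [25 23 24]
340 [[505, -207, 63], [509, -207, 63], [513, -207, 63]] [18 17 21]
352 [[506, -206, 71], [509, -210, 65], [513, -206, 72]] [28 27 29]
364 [[506, -205, 78], [509, -213, 67], [513, -207, 76]] [29 27 30]
376 [[506, -206, 82], [509, -218, 66], [513, -206, 83]] [29 29 30]
388 [[506, -207, 86], [509, -223, 67], [513, -205, 88]] [28 27 29]
400 [[505, -217, 78], [508, -228, 66], [512, -207, 91]] [59 58 59]
412 [[505, -222, 78], [506, -278, 17], [512, -211, 90]] [180 186 194]
coup side [ 496.99920397 -248.54733803    9.50111294] [ 520.07044584 -218.25245142   37.58147703]
```

```bash
python3 - <<'E'
from go import *
import glob
mount=np.array(get_calibration("wrist")["mount"])
for f in sorted(glob.glob("pics/wrist_*.npz")):
    z=np.load(f);P=cloud(z["d"],mount,z["K"]);im=z["im"]
    m=(abs(P[...,0])<25)&(abs(P[...,1])<65)&(P[...,2]<12)&(P[...,2]>-120)&(im.max(-1)<120)&(z["d"]<300)
    q=P[m];print(f,len(q),"tip z",np.percentile(q[:,2],[50,95,99,100]).round(1), q[np.argmax(q[:,2])].round(1), "tip y:",[ (q[(abs(q[:,2]-a)<3)][:,1].min().round(),q[(abs(q[:,2]-a)<3)][:,1].max().round()) for a in(-40,-30,-25) if (abs(q[:,2]-a)<3).any()])
E
```

```text
pics/wrist_1.77.npz 44789 tip z [-91.  -49.6 -39.9 -34.2] [ -1.8 -43.2 -34.2] tip y: [(np.float64(-55.0), np.float64(54.0))]
pics/wrist_2.65.npz 44678 tip z [-90.9 -50.  -40.2 -34.3] [  0.1  43.1 -34.3] tip y: [(np.float64(-55.0), np.float64(54.0))]
pics/wrist_4.37.npz 60222 tip z [-84.  -28.5 -22.7  -7.8] [14.1 22.4 -7.8] tip y: [(np.float64(-28.0), np.float64(27.0)), (np.float64(-27.0), np.float64(27.0)), (np.float64(-21.0), np.float64(35.0))]
pics/wrist_6.13.npz 44639 tip z [-90.9 -50.  -40.3 -34.3] [ -1.3 -43.1 -34.3] tip y: [(np.float64(-55.0), np.float64(55.0))]
pics/wrist_7.85.npz 44909 tip z [-91.  -49.9 -40.3 -34.7] [ -5.1 -43.  -34.7] tip y: [(np.float64(-54.0), np.float64(54.0))]
pics/wrist_9.57.npz 60106 tip z [-87.1   3.9   4.7   6. ] [ 24.3 -37.    6. ] tip y: [(np.float64(-13.0), np.float64(13.0)), (np.float64(-13.0), np.float64(13.0)), (np.float64(-7.0), np.float64(8.0))]
```

The measured fingertips end 21 mm (shut) to 34 mm (open) behind the reported TCP. So I reopen, go about 23 mm lower, then close.

```bash
python3 -m jog '[[0,0,0,0,0,0,0.4],[0,0,0,0,0,0,0.8],[0,0,0,0,0,0,1],[0,0,0,0,0,0,1],[0,0,0,0,0,0,1],[0,0,0.5,0,0,0,1],[0,0,1.2,0,0,0,1],[0,0,1.8,0,0,0,1],[0,0,2.2,0,0,0,1],[0,0,2.2,0,0,0,1]]'; python3 - <<'E'
from go import *
o,R=down((508.9,-216.7,-16),1.515);rel(o,R)
im,d,M,k=grab("wrist");P=cloud(d,M,k);hsv=cv2.cvtColor(im,cv2.COLOR_BGR2HSV)
m=((hsv[...,1]>60)&(P[...,0]>470)&(P[...,0]<550)&(P[...,1]<-170)&(P[...,1]>-260)&(P[...,2]>9)&(P[...,2]<40));q=P[m]
print(m.sum(),q.min(0),q.max(0),cv2.minAreaRect(q[:,:2].astype(np.float32)))
E
```

```text
time: 10.5
tool_pos: [507.5, -216.5, -16.3]
eef_rot: [0.727, 0.687, -0.001, -0.002]
force: [-0.2, 1.2, 0.4]
width: 85.4
grasp_force: 0.0
to [ 508.9 -216.7  -16. ] shift cm [-0.01  0.14 -0.03] turn [-0.2 -0.1 -0.1]
8939 [ 494.59944069 -249.00069266    9.00965794] [ 549.89165774 -183.41849907   38.78063125] ((523.0931396484375, -217.25119018554688), (65.23037719726562, 54.25251388549805), 87.11404418945312)
```

```bash
python3 -m jog '[[0,0.1,0,0,0,0,0.8],[0,0.1,0,0,0,0,0.6],[0,0.1,0,0,0,0,0.4],[0,0.1,0,0,0,0,0.25],[0,0.1,0,0,0,0,0.1],[0,0.1,0,0,0,0,0],[0,0.1,0,0,0,0,0],[0,0.1,0,0,0,0,0],[0,0.1,0,0,0,0,0],[0,0.1,0,0,0,0,0]]'
```

```text
time: 11.38
tool_pos: [509.5, -217.2, -14.4]
eef_rot: [0.727, 0.687, -0.0, -0.001]
force: [-0.2, -0.1, 6.0]
width: 23.6
grasp_force: 58.8
```

```bash
python3 -m jog '[[0,0,-1,0,0,0,0],[0,0,-3,0,0,0,0],[0,0,-5,0,0,0,0],[0,0,-8,0,0,0,0],[0,0,-11,0,0,0,0],[0,0,-14,0,0,0,0],[0,0,-17,0,0,0,0],[0,0,-18,0,0,0,0],[0,0,-18,0,0,0,0],[0,0,-18,0,0,0,0]]'; python3 - <<'E'
from go import *
im,d,M,k=grab("wrist")
cv2.imwrite("pics/w6.png",im)
mount=np.array(get_calibration("wrist")["mount"]);P=cloud(d,mount,k);hsv=cv2.cvtColor(im,cv2.COLOR_BGR2HSV)
m=(hsv[...,1]>60)&(abs(P[...,0])<45)&(abs(P[...,1])<25)&(P[...,2]>-60)&(P[...,2]<15)
q=P[m];print(m.sum(),q.min(0),q.max(0),np.median(q,axis=0));print(cv2.minAreaRect(q[:,:2].astype(np.float32)))
for x in range(-32,42,4):
    a=q[abs(q[:,0]-x)<2]
    if len(a)>5: print(x,len(a),a[:,1].min().round(1),a[:,1].max().round(1),"ztop",a[:,2].min().round(1),"med",np.median(a[:,2]).round(1),"zmax",a[:,2].max().round(1))
E
```

```text
time: 12.22
tool_pos: [509.3, -217.1, 164.9]
eef_rot: [0.727, 0.687, -0.0, -0.001]
force: [0.3, 0.1, -0.1]
width: 23.6
grasp_force: 59.2
9574 [-32.21260547 -24.96881126 -53.77444845] [ 33.2192776   24.98929976 -19.00864355] [  6.51934363  -0.30019635 -37.88704113]
((1.5857315063476562, -1.6740646362304688), (67.4606704711914, 47.53526306152344), 18.267065048217773)
-32 75 -12.4 12.2 ztop -41.6 med -40.3 zmax -30.9
-28 490 -13.4 13.1 ztop -42.6 med -40.4 zmax -28.8
-24 512 -13.2 13.0 ztop -42.6 med -40.5 zmax -29.2
-20 641 -13.1 12.9 ztop -42.7 med -40.1 zmax -25.4
-16 749 -12.2 12.3 ztop -41.9 med -37.5 zmax -23.8
-12 427 -12.1 11.8 ztop -47.3 med -37.6 zmax -23.8
-8 438 -12.0 11.8 ztop -50.2 med -37.5 zmax -23.4
-4 442 -12.1 11.7 ztop -53.8 med -37.4 zmax -21.3
0 432 -11.9 11.8 ztop -40.1 med -37.5 zmax -22.0
4 482 -24.5 22.2 ztop -49.4 med -37.3 zmax -24.7
8 577 -25.0 25.0 ztop -53.7 med -36.9 zmax -23.7
12 549 -18.6 18.3 ztop -40.1 med -37.1 zmax -25.5
16 394 -9.5 9.3 ztop -40.2 med -37.6 zmax -29.6
20 472 -13.3 13.0 ztop -42.3 med -40.2 zmax -28.7
24 719 -13.2 12.9 ztop -42.9 med -40.4 zmax -29.1
28 934 -13.0 12.8 ztop -42.4 med -39.3 zmax -20.2
32 1241 -12.8 12.6 ztop -42.3 med -35.4 zmax -19.0
```

View pics/w6.png

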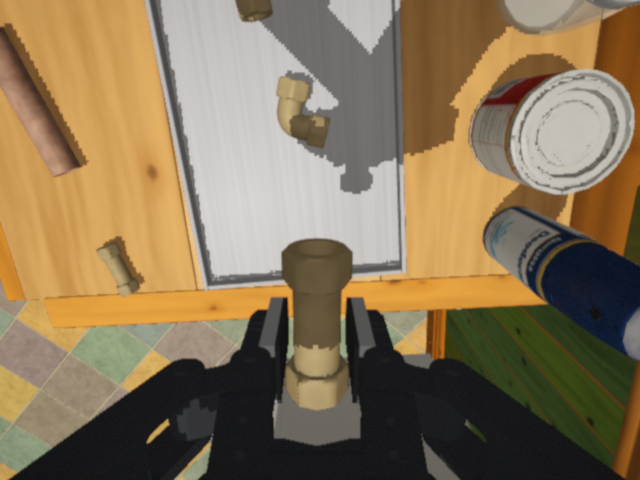

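The coupler is held level and centred in the tool (x≈0, y≈0, bore at tool z≈−30); the elbow is undisturbed at (302,110). Next, the move to the view point.

```bash
cat > fin.py <<'E'
from go import *
SF=np.array([504.4,211.2,-1.527,-0.6])
o,R=campose((162.5,0,-30.4),coup=True,s=SF)
if __name__=="__main__": rel(o,R)
E
python3 fin.py
```

```text
to [510.4  73.5  98.1] shift cm [28.96 -1.44  6.64] turn [ 0.9 22.8 -5.7]
```

```bash
python3 -m jog '[[2,0,0,0,1,0,0],[5,-0.2,0,0.1,4,-1,0],[8,-0.4,1,0.3,8,-2,0],[11,-0.6,2,0.5,12,-3,0],[14,-0.8,3,0.7,16,-4,0],[17,-1,4,0.8,20,-5,0],[20,-1.2,5,0.9,22.8,-5.7,0],[22,-1.4,5.5,0.9,22.8,-5.7,0],[23,-1.4,6,0.9,22.8,-5.7,0],[23,-1.4,6,0.9,22.8,-5.7,0]]'; python3 fin.py
```

```text
time: 13.1
tool_pos: [506.0, 16.3, 103.3]
eef_rot: [0.677, 0.708, 0.137, -0.146]
force: [-0.3, -0.3, -0.6]
width: 23.8
grasp_force: 59.2
to [510.4  73.5  98.1] shift cm [5.04 0.71 2.71] turn [-0.2 -0.1  0. ]
```

```bash
python3 -m jog '[[1,0.2,0.5,-0.2,-0.1,0,0],[2,0.4,1,-0.2,-0.1,0,0],[3,0.5,1.5,-0.2,-0.1,0,0],[4,0.6,2,-0.2,-0.1,0,0],[4.7,0.7,2.5,-0.2,-0.1,0,0],[5,0.7,2.7,-0.2,-0.1,0,0],[5,0.7,2.7,-0.2,-0.1,0,0],[5,0.7,2.7,-0.2,-0.1,0,0],[5,0.7,2.7,-0.2,-0.1,0,0],[5,0.7,2.7,-0.2,-0.1,0,0]]'; python3 fin.py; python3 - <<'E'
from fin import *
for n in("wrist","side","top"):
    im,d,M,k=grab(n);P=cloud(d,M,k);hsv=cv2.cvtColor(im,cv2.COLOR_BGR2HSV)
    c=tocam(P.reshape(-1,3),SF).reshape(P.shape)
    m=(hsv[...,1]>70)&(abs(c[...,0]-162.5)<50)&(abs(c[...,1])<22)&(abs(c[...,2])<22)&(hsv[...,0]<35)
    q=c[m]
    if len(q): print(n,len(q),np.percentile(q,[1,99],axis=0).round(1).tolist(),"nuts ztop",[np.percentile(q[w][:,2],95).round(1) for w in(q[:,0]>183,q[:,0]<142) if w.sum()>5],"y mid",[((q[w][:,1].min()+q[w][:,1].max())/2).round(1) for w in(q[:,0]>183,q[:,0]<142) if w.sum()>5])
    b=c[(c[...,0]>20)&(c[...,0]<58)&(abs(c[...,1])<35)&(c[...,2]>8)&(c[...,2]<36)]
    if len(b)>50:
        r=least_squares(lambda p:np.hypot(b[:,1]-p[0],b[:,2]-p[1])-27,[0,0],loss="soft_l1").x;print(n,"front barrel centre",len(b),r.round(1),"end",np.percentile(b[:,0],99))
im=np.hstack([cv2.resize(load("wrist")[0],(400,300)),cv2.resize(load("side")[0][100:340,240:440],(333,400))[:300]]);cv2.imwrite("pics/w7.png",im)
E
```

```text
time: 13.93
tool_pos: [513.5, 69.5, 99.9]
eef_rot: [0.678, 0.708, 0.139, -0.14]
force: [-0.6, 0.3, -1.1]
width: 23.5
grasp_force: 59.2
to [510.4  73.5  98.1] shift cm [ 0.31 -0.29  0.33] turn [ 0.4  0.2 -0. ]
wrist 9668 [[133.1, -10.3, -5.9], [194.8, 14.8, 15.1]] nuts ztop [np.float64(14.9), np.float64(14.6)] y mid [np.float64(2.4), np.float64(2.4)]
wrist front barrel centre 345 [-1.2 -4.3] end 57.99737794810505
side 214 [[165.7, -21.4, -4.7], [196.4, 20.4, 20.8]] nuts ztop [np.float64(17.5)] y mid [np.float64(4.3)]
```

View pics/w7.png

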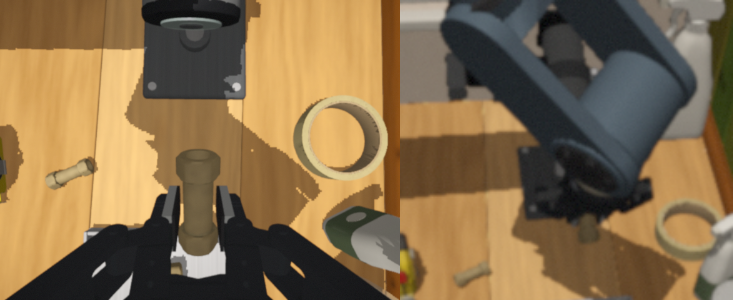

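The wrist view shows the coupler (197,200) pointing at the lens (195,20), about 3 mm off its target. I'll apply that correction.

```bash
python3 fin.py; python3 -m jog '[[0.1,-0.1,0.1,0.1,0,0,0],[0.2,-0.2,0.2,0.2,0.1,0,0],[0.3,-0.3,0.3,0.3,0.2,0,0],[0.3,-0.3,0.3,0.3,0.2,0,0],[0.3,-0.3,0.3,0.3,0.2,0,0],[0.3,-0.3,0.3,0.3,0.2,0,0],[0.3,-0.3,0.3,0.3,0.2,0,0],[0.3,-0.3,0.3,0.3,0.2,0,0],[0.3,-0.3,0.3,0.3,0.2,0,0],[0.3,-0.3,0.3,0.3,0.2,0,0]]'; cat > chk.py <<'E'
from fin import *
rel(o,R)
im,d,M,k=grab("wrist");P=cloud(d,M,k);hsv=cv2.cvtColor(im,cv2.COLOR_BGR2HSV)
c=tocam(P.reshape(-1,3),SF).reshape(P.shape)
m=(hsv[...,1]>70)&(abs(c[...,0]-162.5)<50)&(abs(c[...,1])<17)&(abs(c[...,2])<22)&(hsv[...,0]<35);q=c[m]
print(np.percentile(q,[1,99],axis=0).round(1).tolist())
for w in(q[:,0]>180,q[:,0]<145): a=q[w];print("nut x",np.median(a[:,0]).round(1),"ztop",np.percentile(a[:,2],90).round(1),"y",a[:,1].min().round(1),a[:,1].max().round(1))
l=c[(c[...,0]>45)&(c[...,0]<72)&(abs(c[...,1])<35)&(abs(c[...,2])<35)];print("lens rim",len(l),l.min(0),l.max(0),"mid y",(l[:,1].min()+l[:,1].max())/2)
cv2.imwrite("pics/w8.png",im)
E
python3 chk.py
```

```text
to [510.4  73.5  98.1] shift cm [ 0.31 -0.27  0.32] turn [ 0.4  0.1 -0. ]
time: 14.92
tool_pos: [510.0, 73.8, 98.3]
eef_rot: [0.678, 0.708, 0.138, -0.144]
force: [-0.3, -0.1, -0.5]
width: 23.9
grasp_force: 59.2
to [510.4  73.5  98.1] shift cm [-0.03  0.04  0.  ] turn [ 0.  -0.1  0. ]
[[129.8, -13.1, -9.1], [191.5, 11.8, 11.9]]
nut x 184.9 ztop 11.3 y -13.8 12.5
nut x 134.1 ztop 11.2 y -14.1 12.7
lens rim 8423 [ 51.27260033 -24.88713798 -16.17032786] [65.2122717  22.83591706 26.20199819] mid y -1.0256104575044862
```

```bash
python3 -m jog '[[0,0,0,0,0,0,0],[0,0,0,0,0,0,0],[0,0,0,0,0,0,0],[0,0,0,0,0,0,0],[0,0,0,0,0,0,0],[0,0,0,0,0,0,0],[0,0,0,0,0,0,0],[0,0,0,0,0,0,0],[0,0,0,0,0,0,0],[0,0,0,0,0,0,0]]'; python3 -c "
from fin import *
rel(o,R);print(bot.close_job())"
```

```text
time: 15.8
tool_pos: [510.0, 73.8, 98.3]
eef_rot: [0.678, 0.708, 0.138, -0.144]
force: [0.2, -0.4, -1.0]
width: 23.7
grasp_force: 59.2
to [510.4  73.5  98.1] shift cm [-0.03  0.04  0.  ] turn [ 0.  -0.1  0. ]
the job is handed in; nothing more can be done
None
```

The job is handed in at 15.8 s: the trigger was fully squeezed (about 0.32 rad) and sprang back, and the largest coupler is held still on the lens axis 10 cm from the glass, within about 2 mm by my measurement; nothing in the scene confirmed the camera woke, the tool force read about 40 N during the squeeze (right at the limit), and the tee and elbow were never touched.

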